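# Open the sample cover of a bench photometer

### The arm

A 6-joint arm with a two-finger parallel gripper is mounted at the origin on the work surface. World frame = base frame: x ahead of the robot, y to its left, z up, the work surface at z = 0. Lengths are in m, angles in rad, forces in N, time in s.
With the tool pointing down it reaches from about 0.3 to 0.875 m from the base axis. Payload 6.4 kg.
Tool frame: the origin (TCP) lies at the very end of the fingers, on their centre line; the grasp point (between the pads) lies grip_depth behind it (grip_depth is the distance from the TCP to the grasp point, in m); z points along the fingers, y is the line along which they close (so a half turn about z gives the same grasp; the last joint's range is limited). The gripper opens to 88 mm and grips with 3 to 60 N. Pads are 18 mm wide; open, the fingers measure 123 mm over their backs; the gripper's body (75 mm by 187 mm) begins 45 mm behind the grasp point.
Start: joints at [-1.383, 0.181, 1.607, -0, 1.354, -0.206], TCP at [0.221, -0.531, 0.239] pointing down, gripper open.
Joint ranges: [-2.99, 2.99], [-0.89, 2.07], [0.3, 2.58], [-1.14, 4.28], [0, 2.63], [-3.12, 3.12]. Speed limits (rad/s): [2.57, 2.57, 3.01, 3.14, 3.14, 3.14].

### API

Orientations are given as a 3x3 rotation matrix whose columns are the frame's x, y, z axes.
In Python, from plant import read_state, get_image, hand_in, grip_depth gives the robot as it stands. The module is installed in compiled form; this text tells all that it offers.
- The arm moves only by the tool apply_moves, never from a script. Its argument "steps" is a list that holds one entry, the list of rows, each a list of 6 numbers: the shift along the tool's x, y, z in m, then the turn, a rotation vector about the tool's x, y, z in rad. A call has 1 to 8 rows; each row is the pose to reach, as a shift and turn from the pose commanded when the call began, along the tool's axes at that moment; what a row does not reach only later rows make up. A row lasts 1/12 s, in which the tool goes at most 41.7 mm and 7.16 degrees, less where a joint would pass 70% of its speed; a pose out of reach is approached as far as the arm can. A call with a gripper value outside its range is refused whole. "grip" is the gripper command: -1 is shut, 1 is fully open, values between are in proportion, set as the call begins (left out, the last holds). The fingers move at their own pace and stop on an object; "newtons" is the grip in N (left out, the last holds). Time passes only in rows, so rows that repeat a pose let the fingers close. It gives the time, the measured TCP pose, the force, the opening and the grip force at its end, in the units of the state.
- read_state(): the state, without advancing time (a new reading comes with each control period).
- get_image(name): name is "scene" or "side" or "wrist"; returns a dict with "frame" (480x640x3 uint8, red, green, blue), "mtx" (3x3 intrinsics, pixels), "camera_from_world" (4x4, takes a point from world to camera coordinates). Camera axes: x right, y up, looking along -z (the intrinsics and any distortion apply to the point x, -y, -z); pixel columns grow to the right and rows downward; lengths in m; the calibration is good to about 2 mm. A picture is of the moment at which its call begins. There is no depth.
- hand_in(): hands the job in; it is judged then, once.
The state is a dict: "time": time; "joint_positions": joint angles; "joint_vel": joint speeds; "joint_torque": joint torques, N m; "ee_pos": TCP position; "tool_rot": TCP orientation; "contact_force": force on the tool from outside, world axes, zero at the start; "wrist_torque": the same for the moment, N m; "opening": finger opening in m; "grasp_force": force on a finger pad.
Only numpy, scipy, OpenCV 4.12 (cv2) and the standard library are available. Lean on these libraries where they do the work, as an engineer would, in place of code of your own. Each camera call takes 0.05 s, during which the arm holds its last target. There are 200 camera calls.

### The job

Press the orange release tab on the photometer so that its white sample cover springs up by itself, then push the cover all the way back past upright until it rests against its stop, and move clear. Do it gently with the fingertips only: grip nothing, and leave the glassware and the cuvette box standing where they are.

Things in the scene. Friction and masses are not known exactly. Their poses are not given: they have to be found in the camera images.
- photometer: Grey bench photometer fixed to the bench, 250 x 140 mm. Origin under it on the bench; x points from its keypad end (towards the robot) to its rear, z up. The keypad deck (x -130 to -5 mm) is 55 mm high, the sample housing (x -5 to 120 mm) 70 mm. In this frame the tab's press point is at (-40, 0, 73) mm, the cover's hinge at (100, 0, 75) mm.
- tab_press (a point): Point on the ribs on top of the orange tab (36 mm wide, x -52 to -6 mm on the photometer, pivot at x -7), 73 mm up; fixed to the photometer, does not sink with the tab. Pressed straight down here the tab gives 8.5 mm, 1.5 N at first, 5 to 6 N at the bottom, and springs back when let go. The closed cover begins 45 mm further along x; pressing on it too keeps it from rising.
- release_tab (a joint): Angle of the release tab, rad: 0 at rest, 0.26 fully down; the cover is let go at about 0.15 and takes half a second to rise.
- cover_edge (a point): Middle of the cover's free front edge, 2 mm above its lower rim; moves with the cover. The cover is a white hollow shell 95 mm long (x), 86 mm wide, 16 mm thick with skirts, 71 to 87 mm above the bench when closed. Sprung up, this point stands about 145 mm above the bench, 60 mm before the hinge, with open space under it; no finger fits under the closed cover.
- cover_hinge (a point): Middle of the cover's hinge axis, at the rear of the cover, 75 mm above the bench; the axis runs along the photometer's y. The front edge is 95 mm from it.
- cover (a joint): Opening angle, rad: 0 latched, about 0.85 sprung up on its pin, 1.57 upright, 1.9 at the stop, leaning back. Damped: about 1 N at the edge moves it. Push from the front, fingertips 15 to 20 mm below the edge, going up and back round the hinge with it; a level push makes the edge rub up the fingers to the knuckles. Let go before upright it sinks to 0.85, past upright slowly to the stop.
- flask: Bystander: stoppered green conical flask, 76 mm wide at its foot, 135 mm tall. Origin: centre of its underside.
- reagent: Bystander: amber reagent bottle with black cap, 60 mm in diameter, 120 mm tall. Origin: centre of its underside.
- beaker: Bystander: clear glass beaker, 66 mm in diameter, 85 mm tall. Origin: centre of its underside.
- cuvette_box: Bystander: blue box of clear cuvettes, 75 x 50 mm, 46 mm tall with the cuvettes. Origin: centre of its underside. The four bystanders stand left and right of the photometer, about 155 mm from its middle line, in changing places.

How it is judged:
By the outcome, as a careful person would: the job done as asked, in the order asked, and still so for the second after the job is handed in, with the robot touching nothing.
It also fails if it takes over 48 s, if anything falls off the work surface, if the arm or the gripper's body presses on something with over 40 N, if the wrist force passes 120 N, or if a joint passes its speed limit or range.

## Working session

There is one attempt and no reset: what is moved stays moved. The work goes in short steps, Python scripts to look and compute and a tool call to move; the robot and the scene stay as the last step left them, time stands still between calls to the robot, and variables do not carry over. Pictures are saved under pics/ and viewed, at most 10 in all, crops included, and the job is handed in when it is done.

Besides the shell and the picture viewer there is one more tool, called after "Request:" as a command line: name --argument value ..., lists and objects as JSON in quotes. apply_moves: Moves the arm, as the interface text tells. Its arguments: {"type":"object","properties":{"steps":{"type":"array"},"grip":{"type":"number"},"newtons":{"type":"number"}},"required":["steps"]}

```bash
mkdir -p pics
python3 - <<'E'
from plant import *
import cv2,numpy as np
for n in("scene","side"):
    d=get_image(n); cv2.imwrite(f"pics/{n}0.png",d["frame"][:,:,::-1]); np.savez(f"{n}0.npz",**d)
    print(n,d["mtx"].round(1).tolist(),d["camera_from_world"].round(3).tolist(),[k for k in d])
s=read_state();print(s,grip_depth)
E
```

```text
scene [[589.2, 0.0, 316.3], [0.0, 589.2, 244.4], [0.0, 0.0, 1.0]] [[0.606, 0.795, 0.019, -0.387], [-0.538, 0.392, 0.746, 0.218], [0.585, -0.462, 0.666, -1.278], [0.0, 0.0, 0.0, 1.0]] ['frame', 'mtx', 'camera_from_world']
side [[510.3, 0.0, 311.4], [0.0, 510.3, 243.0], [0.0, 0.0, 1.0]] [[-0.867, -0.498, -0.002, 0.504], [0.342, -0.597, 0.726, -0.192], [-0.363, 0.629, 0.688, -0.684], [0.0, 0.0, 0.0, 1.0]] ['frame', 'mtx', 'camera_from_world']
{'time': 0.1, 'joint_positions': array([-1.38332775e+00,  1.81467473e-01,  1.60788593e+00,  3.63443020e-06,
        1.35380297e+00, -2.06334208e-01]), 'joint_vel': array([ 4.38677227e-04, -1.08302129e-03,  2.85662804e-05, -7.35175318e-04,
        5.06174082e-04, -8.70715417e-04]), 'joint_torque': array([ 1.01507969e-03, -4.34815300e+01, -3.42696762e+01,  7.05573801e-02,
        3.40097852e-02, -3.88620310e-05]), 'ee_pos': array([ 0.22053784, -0.53051161,  0.2379105 ]), 'tool_rot': array([[ 9.23456950e-01,  3.83701939e-01, -2.87947687e-04],
       [ 3.83701910e-01, -9.23455728e-01,  1.53698602e-03],
       [ 3.23837575e-04, -1.52982650e-03, -9.99998777e-01]]), 'contact_force': array([-0.07384004,  0.07996127,  0.41561209]), 'wrist_torque': array([ 0.00134045,  0.04949992, -0.00730716]), 'grasp_force': 0.0, 'opening': 0.0881223909839931} 0.0187
```

View pics/scene0.png

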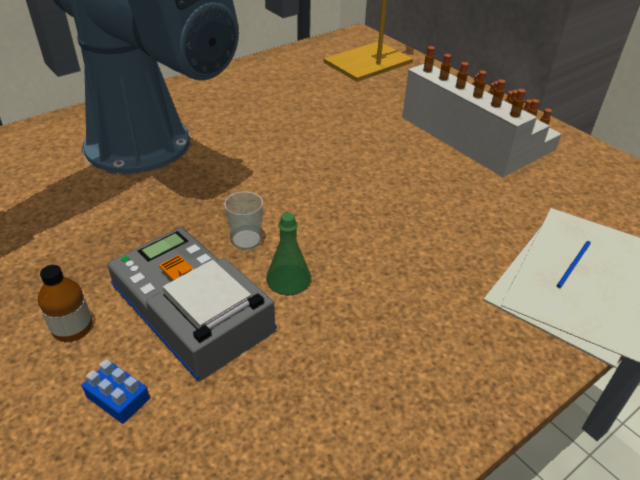

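View pics/side0.png

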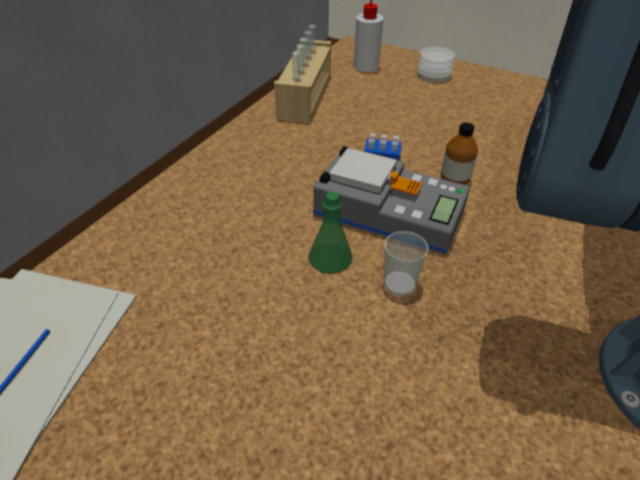

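The scene view shows the photometer with its tab at (176,267), the cover around (207,293) and the hinge bar at the lower right. The beaker (245,220) and flask (289,260) are on one side, the reagent (65,305) and cuvette box (115,390) on the other. The side view has the tab at (405,185) and the cover at (364,170).

```bash
cat > h.py <<'E'
import numpy as np,cv2
def ray(d,uv,z):
    K=d["mtx"];T=d["camera_from_world"];R=T[:3,:3];c=-R.T@T[:3,3]
    p=np.linalg.inv(K)@[uv[0],uv[1],1]; v=R.T@(p*[1,-1,-1]); return c+v*(z-c[2])/v[2]
def big(m,near):
    n,l,s,c=cv2.connectedComponentsWithStats(m.astype(np.uint8))
    k=1+np.argmin(np.hypot(*(c[1:]-near).T)+1e3*(s[1:,4]<60)); return l==k
E
python3 - <<'E'
from h import *
for n,cv,tb in(("scene",(207,293),(176,267)),("side",(364,170),(405,185))):
    d=np.load(n+"0.npz");f=d["frame"].astype(int);r,g,b=f[...,0],f[...,1],f[...,2]
    o=big((r>180)&(b<70)&(g<150)&(r-g>80),tb); w=big((f.min(2)>170)&(f.max(2)-f.min(2)<40),cv)
    for nm,m,z in(("tab",o,.071),("cover",w,.087)):
        ct=max(cv2.findContours(m.astype(np.uint8),0,2)[0],key=cv2.contourArea)
        P=np.array([ray(d,p[0],z)[:2] for p in ct],np.float32)
        R=cv2.minAreaRect(P); ys,xs=np.nonzero(m)
        print(n,nm,m.sum(),"cent",ray(d,(xs.mean(),ys.mean()),z).round(4),"rect",R)
        ap=cv2.approxPolyDP(ct,4,True)[:,0]
        print([ (p.tolist(),ray(d,p,z)[:2].round(4).tolist()) for p in ap])
E
```

```text
scene tab 232 cent [ 0.4719 -0.1388  0.071 ] rect ((0.46587231755256653, -0.13761217892169952), (0.03990086168050766, 0.03343219310045242), 4.650188446044922)
[([192, 268], [0.4827, -0.1199]), ([185, 261], [0.4627, -0.1211]), ([167, 270], [0.4644, -0.1522]), ([160, 265], [0.4483, -0.1558]), ([173, 278], [0.4851, -0.1528]), ([178, 269], [0.4722, -0.1379])]
scene cover 2845 cent [ 0.5518 -0.1326  0.087 ] rect ((0.5496320724487305, -0.13124947249889374), (0.09393060207366943, 0.08439140021800995), 4.844429969787598)
[([212, 260], [0.5008, -0.0939]), ([164, 286], [0.5078, -0.1761]), ([200, 323], [0.599, -0.1686]), ([249, 294], [0.5927, -0.0869])]Traceback (most recent call last):
  File "<stdin>", line 4, in <module>
  File "h.py", line 7, in big
    k=1+np.argmin(np.hypot(*(c[1:]-near).T)+1e3*(s[1:,4]<60)); return l==k
        ~~~~~~~~~^^^^^^^^^^^^^^^^^^^^^^^^^^^^^^^^^^^^^^^^^^^^
    return _wrapfunc(a, 'argmin', axis=axis, out=out, **kwds)
    return bound(*args, **kwds)
ValueError: attempt to get argmin of an empty sequence
```

Run:
```python
from h import *
d=np.load("side0.npz");f=d["frame"].astype(int);r,g,b=f[...,0],f[...,1],f[...,2]
print(f[185,405],f[170,364])
o=big((r-b>110)&(r>150)&(g<150),(405,185)); w=big((f.min(2)>150)&(f.max(2)-f.min(2)<45),(364,170))
for nm,m,z in(("tab",o,.071),("cover",w,.087)):
    ct=max(cv2.findContours(m.astype(np.uint8),0,2)[0],key=cv2.contourArea)
    print(nm,m.sum(),cv2.minAreaRect(np.array([ray(d,p[0],z)[:2] for p in ct],np.float32)))
    print([(p.tolist(),ray(d,p,z)[:2].round(4).tolist()) for p in cv2.approxPolyDP(ct,4,True)[:,0]])
```

```text
[180 108   0] [178 177 170]
tab 165 ((0.4781918525695801, -0.13730433583259583), (0.026350338011980057, 0.03450725972652435), 6.4390058517456055)
[([398, 177], [0.4901, -0.1512]), ([392, 186], [0.4888, -0.1215]), ([406, 190], [0.4633, -0.123]), ([410, 180], [0.4682, -0.1534])]
cover 1421 ((0.5499812364578247, -0.12960006296634674), (0.0930747240781784, 0.08335471898317337), 4.923391819000244)
[([331, 172], [0.5905, -0.0855]), ([379, 185], [0.5021, -0.0928]), ([394, 160], [0.5095, -0.1742]), ([348, 149], [0.5976, -0.165])]
```

Request:
apply_moves --steps '[[[0.012, -0.009, 0, 0, 0, 0.03], [0.036, -0.027, 0, 0, 0, 0.08], [0.066, -0.049, 0, 0, 0, 0.14], [0.098, -0.073, 0, 0, 0, 0.2], [0.13, -0.096, 0, 0, 0, 0.26], [0.162, -0.12, 0, 0, 0, 0.309], [0.188, -0.139, 0, 0, 0, 0.309], [0.2, -0.148, 0, 0, 0, 0.309]]]' --grip -1

```text
time: 0.77
ee_pos: [0.3498, -0.314, 0.2383]
tool_rot: [[0.996, 0.087, 0.0], [0.087, -0.996, 0.002], [0.0, -0.002, -1.0]]
contact_force: [0.2, -0.3, -0.1]
opening: 0.0371
grasp_force: 0.0
```

```bash
cat > go.py <<'E'
import sys,numpy as np
from plant import read_state
# target in photometer frame (mm) -> tool shift
O=np.array([.4975,-.1349,0]);a=np.deg2rad(4.9);R=np.array([[np.cos(a),-np.sin(a),0],[np.sin(a),np.cos(a),0],[0,0,1]])
s=read_state();t=s["tool_rot"]
print("t",s["time"],"photo-frame tcp mm",(R.T@(s["ee_pos"]-O)*1e3).round(1),"F",s["contact_force"].round(2),"open",s["opening"].round(4))
if len(sys.argv)>3:
    w=O+R@(np.array(sys.argv[1:4],float)/1e3)
    print("shift",(t.T@(w-s["ee_pos"])).round(4))
D=R@np.diag([1,-1,-1]);import cv2
print("turn",cv2.Rodrigues(t.T@D)[0].ravel().round(4))
E
python3 go.py -42 0 130
```

```text
Traceback (most recent call last):
  File "go.py", line 6, in <module>
    print("t",s["time"],"photo-frame tcp mm",(R.T@(s["ee_pos"]-O)*1e3).round(1),"F",s["contact_force"].round(2),"open",s["opening"].round(4))
                                                                                                                       ^^^^^^^^^^^^^^^^^^
AttributeError: 'float' object has no attribute 'round'
```

```bash
sed -i 's/s\["opening"\].round(4)/s["opening"]/' go.py; python3 go.py -42 0 130
```

```text
t 0.7667 photo-frame tcp mm [-162.5 -165.8  238.3] F [ 0.16 -0.33 -0.07] open 0.037071433979717974
shift [ 0.1207 -0.1655  0.1086]
turn [-0.0017 -0.0003  0.0015]
```

Request:
apply_moves --steps '[[[0.012, -0.017, 0, 0, 0, 0], [0.034, -0.047, 0, 0, 0, 0], [0.056, -0.077, 0.008, 0, 0, 0], [0.076, -0.104, 0.025, 0, 0, 0], [0.094, -0.129, 0.045, 0, 0, 0], [0.11, -0.15, 0.07, 0, 0, 0], [0.118, -0.162, 0.095, 0, 0, 0], [0.1207, -0.1655, 0.1086, 0, 0, 0]]]'

```text
time: 1.43
ee_pos: [0.454, -0.1392, 0.1272]
tool_rot: [[0.996, 0.087, -0.003], [0.087, -0.996, 0.003], [-0.003, -0.003, -1.0]]
contact_force: [-0.2, -1.0, -0.1]
opening: 0.0001
grasp_force: 0.0
```

```bash
python3 go.py -42 0 76; python3 -c "
from plant import *;import cv2
for n in('scene','side'):
    d=get_image(n);p=(30,150,320,250) if n=='scene' else (270,60,260,195)
    x,y,w,h=p;cv2.imwrite(f'pics/{n}1.png',cv2.resize(d['frame'][y:y+h,x:x+w,::-1],None,fx=2,fy=2))
"
```

```text
t 1.4333 photo-frame tcp mm [-43.7  -0.6 127.2] F [-0.16 -1.03 -0.07] open 7.905552178392718e-05
shift [ 0.0018 -0.0004  0.0512]
turn [-0.0028  0.003   0.0021]
```

View pics/scene1.png

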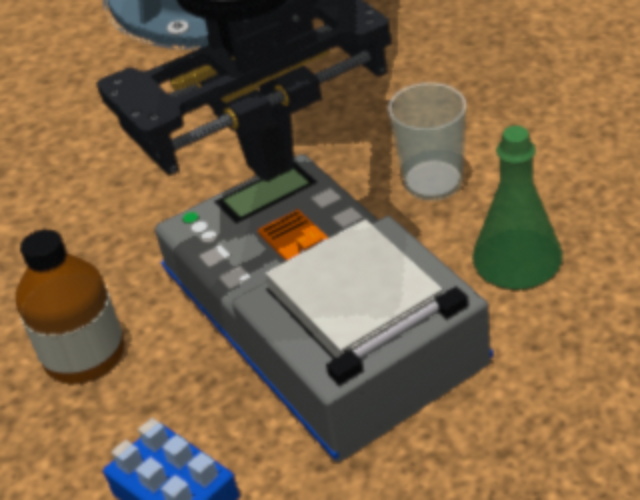

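The closed fingers hang above the tab (orange at about (292,235) in the crop), well clear of the beaker, flask and reagent. Lowering now.

Request:
apply_moves --steps '[[[0, 0, 0.008, 0, 0, 0], [0.001, 0, 0.02, 0, 0, 0], [0.001, 0, 0.034, 0, 0, 0], [0.001, 0, 0.044, 0, 0, 0], [0.001, 0, 0.049, 0, 0, 0], [0.001, 0, 0.049, 0, 0, 0]]]'

```text
time: 2.03
ee_pos: [0.4552, -0.1427, 0.0805]
tool_rot: [[0.996, 0.084, -0.001], [0.084, -0.996, 0.001], [-0.001, -0.001, -1.0]]
contact_force: [-0.1, 0.2, 0.1]
opening: 0.0004
grasp_force: 0.0
```

```bash
python3 go.py -41 0 65
```

```text
t 2.0333 photo-frame tcp mm [-42.8  -4.1  80.5] F [-0.12  0.18  0.13] open 0.00037524211271497475
shift [ 0.0018 -0.0041  0.0155]
turn [-0.0007  0.001  -0.0016]
```

Request:
apply_moves --steps '[[[0.001, -0.003, 0.002, 0, 0, 0], [0.001, -0.004, 0.005, 0, 0, 0], [0.001, -0.004, 0.008, 0, 0, 0], [0.001, -0.004, 0.01, 0, 0, 0], [0.001, -0.004, 0.012, 0, 0, 0], [0.001, -0.004, 0.012, 0, 0, 0]]]'

```text
time: 2.53
ee_pos: [0.4563, -0.1384, 0.0691]
tool_rot: [[0.996, 0.085, -0.0], [0.085, -0.996, -0.0], [-0.001, 0.0, -1.0]]
contact_force: [-3.0, -0.9, 4.4]
opening: -0.0001
grasp_force: 2.6
```

```bash
python3 go.py -41 0 65
```

```text
t 2.5333 photo-frame tcp mm [-41.4   0.   69.1] F [-3.04 -0.91  4.35] open -5.4248138378028775e-05
shift [0.0004 0.     0.0041]
turn [ 0.0002  0.0005 -0.0005]
```

Request:
apply_moves --steps '[[[0, 0, 0.001, 0, 0, 0], [0, 0, 0.002, 0, 0, 0], [0, 0, 0.003, 0, 0, 0], [0, 0, 0.003, 0, 0, 0]]]'

```text
time: 2.87
ee_pos: [0.4561, -0.1384, 0.0663]
tool_rot: [[0.996, 0.085, -0.001], [0.085, -0.996, -0.0], [-0.001, 0.0, -1.0]]
contact_force: [-5.0, -0.6, 6.5]
opening: 0.0006
grasp_force: 3.6
```

```bash
python3 go.py -41 0 65; python3 -c "
from plant import *;import cv2
n='scene';d=get_image(n);x,y,w,h=(30,150,320,250);cv2.imwrite(f'pics/{n}2.png',cv2.resize(d['frame'][y:y+h,x:x+w,::-1],None,fx=2,fy=2))
"
```

```text
t 2.8667 photo-frame tcp mm [-41.6   0.   66.3] F [-5.02 -0.65  6.46] open 0.0005562624049604576
shift [0.0006 0.     0.0013]
turn [ 0.      0.001  -0.0005]
```

View pics/scene2.png

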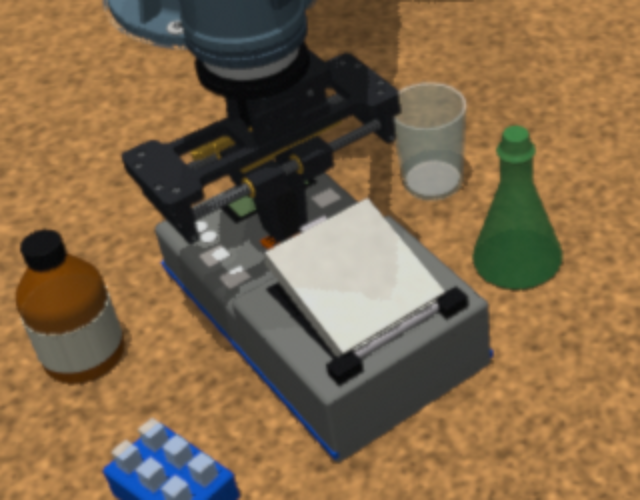

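The cover has come unlatched and is rising: a dark gap shows beneath it at about (300,310). Backing off upward and away from it.

Request:
apply_moves --steps '[[[0, 0, 0, 0, 0, 0], [0, 0, -0.004, 0, 0, 0], [-0.003, 0, -0.012, 0, 0, 0], [-0.008, 0, -0.024, 0, 0, 0], [-0.012, 0, -0.036, 0, 0, 0], [-0.015, 0, -0.044, 0, 0, 0], [-0.015, 0, -0.046, 0, 0, 0], [-0.015, 0, -0.046, 0, 0, 0]]]'

```text
time: 3.58
ee_pos: [0.442, -0.1399, 0.113]
tool_rot: [[0.996, 0.084, 0.002], [0.084, -0.996, -0.001], [0.002, 0.001, -1.0]]
contact_force: [-0.1, -0.6, -0.8]
opening: 0.0002
grasp_force: 0.0
```

```bash
python3 go.py 10 0 128; python3 -c "
from plant import *;import cv2
n='side';d=get_image(n);x,y,w,h=(270,60,260,195);cv2.imwrite(f'pics/{n}3.png',cv2.resize(d['frame'][y:y+h,x:x+w,::-1],None,fx=2.5,fy=2.5))
"
```

```text
t 3.5833 photo-frame tcp mm [-55.7  -0.2 113. ] F [-0.12 -0.63 -0.79] open 0.00023477002238830665
shift [ 0.0657 -0.0003 -0.0149]
turn [ 0.0011 -0.0018 -0.001 ]
```

View pics/side3.png

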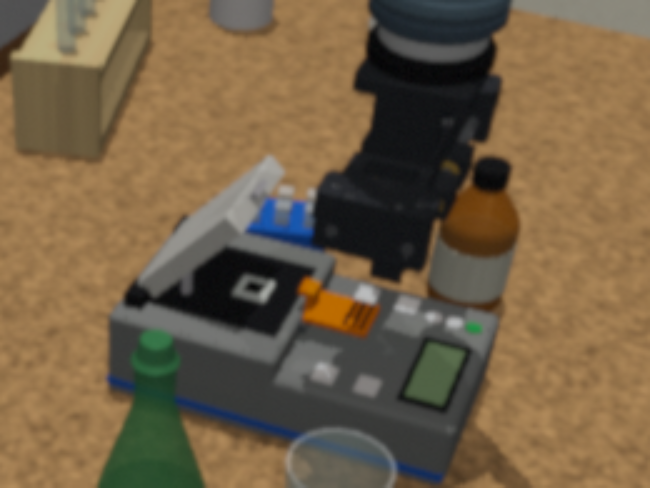

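The cover stands sprung up at roughly 0.85 rad, its free edge near (270,165) in the crop with open space beneath, and the tab has sprung back. Moving in front of the edge.

Request:
apply_moves --steps '[[[0.008, 0, -0.004, 0, 0, 0], [0.022, 0, -0.009, 0, 0, 0], [0.038, 0, -0.013, 0, 0, 0], [0.054, 0, -0.014, 0, 0, 0], [0.066, 0, -0.014, 0, 0, 0], [0.07, 0, -0.014, 0, 0, 0], [0.07, 0, -0.014, 0, 0, 0]]]'

```text
time: 4.22
ee_pos: [0.512, -0.1333, 0.1256]
tool_rot: [[0.996, 0.086, -0.001], [0.086, -0.996, 0.0], [-0.001, -0.0, -1.0]]
contact_force: [-0.5, -0.2, 0.5]
opening: 0.0004
grasp_force: 0.0
```

```bash
python3 go.py 38 0 136
```

```text
t 4.2167 photo-frame tcp mm [ 14.6   0.3 125.6] F [-0.47 -0.2   0.49] open 0.00038765648096481995
shift [ 0.0234  0.0003 -0.0104]
turn [-0.0005  0.0005  0.0001]
```

Request:
apply_moves --steps '[[[0.005, 0, -0.001, 0, 0, 0], [0.01, 0, -0.002, 0, 0, 0], [0.014, 0, -0.004, 0, 0, 0], [0.018, 0, -0.007, 0, 0, 0], [0.022, 0, -0.01, 0, 0, 0], [0.026, 0, -0.013, 0, 0, 0], [0.03, 0, -0.015, 0, 0, 0], [0.033, 0, -0.016, 0, 0, 0]]]'

```text
time: 4.88
ee_pos: [0.545, -0.131, 0.1428]
tool_rot: [[0.996, 0.085, 0.001], [0.085, -0.996, -0.0], [0.001, 0.001, -1.0]]
contact_force: [-1.0, -0.0, 1.0]
opening: 0.0003
grasp_force: 0.4
```

```bash
python3 go.py 73 0 150; python3 -c "
from plant import *;import cv2
n='side';d=get_image(n);x,y,w,h=(270,60,260,195);cv2.imwrite(f'pics/{n}4.png',cv2.resize(d['frame'][y:y+h,x:x+w,::-1],None,fx=2.5,fy=2.5))
"
```

```text
t 4.8833 photo-frame tcp mm [ 47.6  -0.2 142.8] F [-1.01 -0.05  0.98] open 0.0003483897521522971
shift [ 0.0254 -0.0002 -0.0072]
turn [ 0.0006 -0.0011 -0.0008]
```

View pics/side4.png

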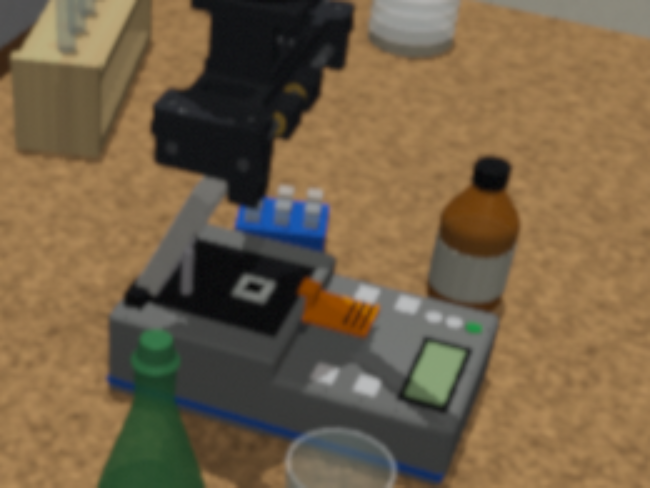

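The cover is swinging back with the fingers (edge near (215,190)), and contact force is about 1 N. I'll keep following the arc.

Request:
apply_moves --steps '[[[0.004, 0, -0.001, 0, 0, 0], [0.009, 0, -0.003, 0, 0, 0], [0.015, 0, -0.005, 0, 0, 0], [0.021, 0, -0.006, 0, 0, 0], [0.027, 0, -0.008, 0, 0, 0], [0.033, 0, -0.009, 0, 0, 0], [0.039, 0, -0.009, 0, 0, 0], [0.044, 0, -0.009, 0, 0, 0]]]'

```text
time: 5.6
ee_pos: [0.5888, -0.1271, 0.1512]
tool_rot: [[0.996, 0.085, 0.0], [0.085, -0.996, -0.0], [0.0, 0.0, -1.0]]
contact_force: [-0.2, -0.9, -0.7]
opening: 0.0003
grasp_force: 0.1
```

```bash
python3 go.py 116 0 148
```

```text
t 5.6 photo-frame tcp mm [ 91.6  -0.  151.2] F [-0.24 -0.91 -0.67] open 0.0002967891628584165
shift [ 0.0244 -0.      0.0032]
turn [ 0.0001 -0.0003 -0.0007]
```

Request:
apply_moves --steps '[[[0.005, 0, 0, 0, 0, 0], [0.01, 0, 0, 0, 0, 0], [0.015, 0, 0.001, 0, 0, 0], [0.019, 0, 0.002, 0, 0, 0], [0.022, 0, 0.002, 0, 0, 0], [0.024, 0, 0.003, 0, 0, 0], [0.026, 0, 0.003, 0, 0, 0], [0.026, 0, 0.003, 0, 0, 0]]]'

```text
time: 6.27
ee_pos: [0.6134, -0.1249, 0.1478]
tool_rot: [[0.996, 0.085, -0.002], [0.085, -0.996, 0.0], [-0.002, -0.0, -1.0]]
contact_force: [-1.9, 0.3, 1.3]
opening: 0.0007
grasp_force: 0.8
```

```bash
python3 go.py 120 0 147; python3 -c "
from plant import *;import cv2
n='side';d=get_image(n);x,y,w,h=(270,60,260,195);cv2.imwrite(f'pics/{n}5.png',cv2.resize(d['frame'][y:y+h,x:x+w,::-1],None,fx=2.5,fy=2.5))
"
```

```text
t 6.2667 photo-frame tcp mm [1.164e+02 1.000e-01 1.478e+02] F [-1.87  0.27  1.32] open 0.0007092398245870438
shift [0.0036 0.0001 0.0008]
turn [-0.0003  0.0016 -0.0006]
```

View pics/side5.png

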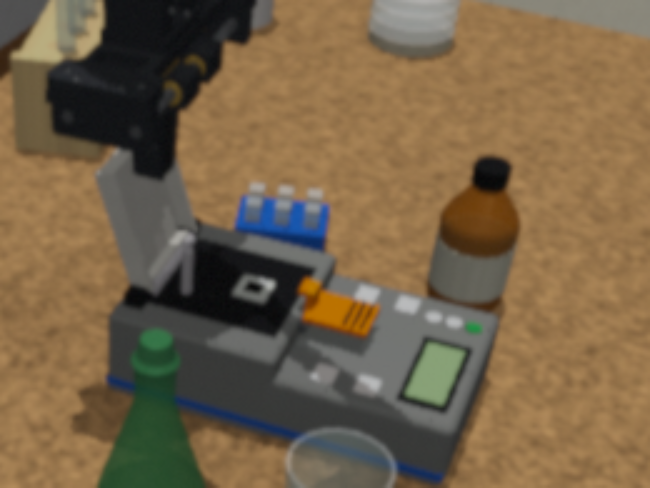

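The cover leans back past upright (top edge near (120,160)), with the fingers still touching it. A small final push comes next, then a straight retreat.

Request:
apply_moves --steps '[[[0.001, 0, 0, 0, 0, 0], [0.002, 0, 0.001, 0, 0, 0], [0.003, 0, 0.001, 0, 0, 0], [0.004, 0, 0.001, 0, 0, 0], [0.004, 0, 0.001, 0, 0, 0]]]'

```text
time: 6.73
ee_pos: [0.6144, -0.1248, 0.1472]
tool_rot: [[0.996, 0.085, -0.008], [0.085, -0.996, 0.0], [-0.008, -0.001, -1.0]]
contact_force: [-18.5, -0.7, 10.4]
opening: 0.0001
grasp_force: 8.9
```

Request:
apply_moves --steps '[[[-0.003, 0, 0, 0, 0, 0], [-0.01, 0, 0, 0, 0, 0], [-0.02, 0, 0, 0, 0, 0], [-0.035, 0, -0.005, 0, 0, 0], [-0.055, 0, -0.015, 0, 0, 0], [-0.08, 0, -0.03, 0, 0, 0], [-0.1, 0, -0.04, 0, 0, 0], [-0.11, 0, -0.045, 0, 0, 0]]]'

```text
time: 7.4
ee_pos: [0.5071, -0.1341, 0.1935]
tool_rot: [[0.996, 0.084, 0.002], [0.084, -0.996, -0.001], [0.002, 0.001, -1.0]]
contact_force: [0.8, -0.2, 0.9]
opening: 0.0008
grasp_force: 0.0
```

Request:
apply_moves --steps '[[[-0.01, 0, -0.005, 0, 0, 0], [-0.03, 0, -0.015, 0, 0, 0], [-0.05, 0, -0.025, 0, 0, 0], [-0.07, 0, -0.035, 0, 0, 0], [-0.08, 0, -0.04, 0, 0, 0], [-0.08, 0, -0.04, 0, 0, 0], [-0.08, 0, -0.04, 0, 0, 0], [-0.08, 0, -0.04, 0, 0, 0]]]'

```text
time: 8.07
ee_pos: [0.4291, -0.1407, 0.2321]
tool_rot: [[0.996, 0.085, 0.001], [0.085, -0.996, -0.0], [0.001, 0.0, -1.0]]
contact_force: [0.6, 0.4, -0.5]
opening: 0.0004
grasp_force: 0.0
```

```bash
python3 go.py; python3 -c "
from plant import *;import cv2
a=[]
for n,(x,y,w,h) in (('side',(270,60,260,195)),('scene',(30,130,300,225))):
    d=get_image(n);a.append(cv2.resize(d['frame'][y:y+h,x:x+w,::-1],(400,300)))
cv2.imwrite('pics/end.png',cv2.hconcat(a))
"
```

```text
t 8.0667 photo-frame tcp mm [-68.7   0.  232.1] F [ 0.63  0.37 -0.48] open 0.0004347742927444171
turn [ 0.0003 -0.0009 -0.0009]
```

View pics/end.png

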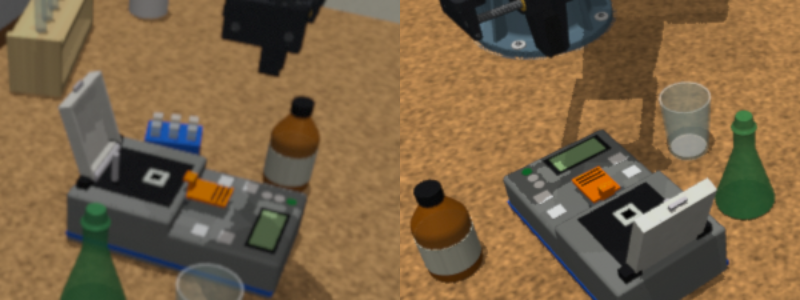

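The cover leans back on its stop (the push met 18 N there), the arm is clear, and the glassware and cuvette box stand where they were. Handing in.

```bash
python3 -c "
from plant import *;print(hand_in())"
```

```text
the job is handed in; nothing more can be done
None
```

I pressed the tab, the cover sprang up by itself, and I pushed it back past upright onto its stop; the last push briefly met about 18 N there, then the arm moved clear with the bystanders undisturbed, and the job is handed in.

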